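# Lock the board holder to the desk and hold its spring jaw open at the pointer

## Robot

A 6-joint arm with a two-finger parallel gripper is mounted at the origin on the work surface. World frame = base frame: x ahead of the robot, y to its left, z up, the work surface at z = 0. Lengths are in m, angles in rad, forces in N, time in s.
With the tool pointing down it reaches from about 0.275 to 0.975 m from the base axis. Payload 8.4 kg.
Tool frame: the origin (TCP) lies at the very end of the fingers, on their centre line; the grasp point (between the pads) lies 19 mm behind it; z points along the fingers, y is the direction in which the jaws open and shut (so a half turn about z gives the same grasp; the last joint's range is limited). The gripper opens to 92 mm and grips with 3 to 60 N. Pads are 20 mm wide; open, the fingers measure 128 mm over their backs; the gripper's body (75 mm by 189 mm) begins 69 mm behind the grasp point.
Start: joints at [1.21, 0.353, 1.633, -0, 1.155, -0.002], TCP at [0.219, 0.585, 0.215] pointing down, gripper open.
Joint ranges: [-2.63, 2.63], [-0.92, 2.1], [0.06, 2.66], [-1.3, 4.44], [0, 2.69], [-3.02, 3.02]. Speed limits (rad/s): [2.22, 2.22, 2.79, 3.14, 3.14, 3.14].

## Interface

Orientations are given as [roll, pitch, yaw] about the fixed x, y, z axes, in that order (R = Rz(yaw) Ry(pitch) Rx(roll)).
In Python, from workcell import arm, solver, eyes, current_t, current_joints, current_qd, current_joint_torque, current_position, current_tool_rot, current_ft_force, current_wrist_torque, current_finger_gap gives the robot as it stands. Calls block until the motion is done:
- arm.move_ptp(position, orientation): joint-space move of the TCP to a pose.
- arm.line_to(position, rotation=None, max_speed=0.15): straight line of the TCP; rotation=None keeps the orientation; max_speed is the mean speed in m/s.
- arm.movej(angles): joint-space move.
- arm.gripper_to(opening): finger opening in m; the grip force is fixed at half the most; returns when the fingers have stopped.
- arm.sleep(seconds).
- solver.solve_ik(position, orientation): joint angles nearest the present ones, or None.
- eyes.read_camera(name): name is "side" or "top" or "wrist"; returns a dict with "frame" (480x640x3 uint8, red, green, blue), "intrinsics" (3x3 intrinsics, pixels), "distortion" ([k1, k2, p1, p2, k3] as OpenCV has them; the pictures are not rectified), "R" (3x3) and "t" (3): a world point X has camera coordinates R X + t; the wrist camera has in their place "T_tool_cam" (4x4, takes a point from camera to tool coordinates, whose origin is the TCP and whose axes are the flange's). Camera axes: x right, y down, z forward; pixel columns grow to the right and rows downward; lengths in m; the calibration is good to about 2 mm. A picture is of the moment at which its call begins: read the wrist's pose just before it. There is no depth.
A pose or a line that the arm cannot do raises arm.Unreachable and nothing moves.
- arm.sign_off(): hands the job in, once; it reports no verdict.
Readings, each from a call of its own:
- current_t(): time.
- current_joints(): joint angles.
- current_qd(): joint speeds.
- current_joint_torque(): joint torques, N m.
- current_position(): TCP position.
- current_tool_rot(): TCP orientation.
- current_ft_force(): force on the tool from outside, world axes, zero at the start.
- current_wrist_torque(): the same for the moment, N m.
- current_finger_gap(): finger opening in m.
Only numpy, scipy, OpenCV 4.12 (cv2) and the standard library are available. Lean on these libraries where they do the work, as an engineer would, in place of code of your own. Each camera call takes 0.05 s, during which the arm holds its last target.

## Task

I need both hands to set a circuit board into the board holder, so be my third hand: first press the cam lever of its suction foot right down to its stop so that it stays down and the holder is locked to the desk, then pull the spring jaw outwards until the mark on it lines up with the pointer clamped on the scale, and hold it there. Finish while still holding the jaw open at the pointer: it springs shut if let go. Leave the other things on the desk where they are.

Things in the scene. Friction and masses are not known exactly. Their poses are not given: they have to be found in the camera images.
- holder: Board holder, fixed on the desk, 300 mm long. Round dark suction foot 116 mm across; above it a rail of two level steel rods along its x, 80 mm above the desk. Origin: centre of the foot's underside. Its +x is the way the spring jaw is pulled out. Lever on its -y side; scale (flat bar 14 mm wide, top 75 mm above the desk) on its +y side. The holder does not shift when pushed.
- fixed_jaw (a point): Top middle of the inner face of the holder's fixed jaw: an upright pale grey plastic arm like the spring jaw's, 148 mm above the desk, 40 mm to the holder's -x side of its origin.
- rail_end (a point): Tip of the spring tube at the holder's +x end, 80 mm above the desk, 205 mm from the holder's origin; the tube is 19 mm thick and starts at an end plate (top 93 mm above the desk) at x = 129 mm.
- jaw: Pale grey plastic spring jaw sliding on the rods along the holder's x. Origin: on its inner face, 80 mm above the desk; axes as the holder's. At rest it is 20 mm to +x of the holder's origin, 60 mm from the fixed jaw; it slides out up to 70 mm. A spring pulls it in (6 N at rest, 1 N more per 10 mm): let go, it springs home.
- jaw_grip (a point): Middle of the spring jaw's upright arm (14 mm thick along x, 40 mm wide along y, top 148 mm above the desk), 128 mm above the desk: pinch it here from above, a finger on the inner and one on the outer face. The carriage below it (52 mm wide, top 94 mm above the desk) juts out 16 mm on the +x side: keep fingertips above 97 mm.
- jaw_mark (a point): The mark: the dark line on the small steel tongue that sticks out of the jaw's foot over the scale, 40 mm to the +y side of the rail's middle, 80 mm above the desk, in line with the inner face of the jaw's arm.
- pointer: Small brass cursor (10 mm wide, 28 mm long with its thumbscrew) clamped fast on the outer edge of the scale, its narrow tip pointing at the rail. Origin at the tip, 76 mm above the desk; axes as the holder's. The jaw is at the pointer when its mark has the same x along the holder as this tip, 28 to 58 mm outwards of the mark's rest place.
- lever (a joint): Cam lever of the suction foot, pointing to the holder's -y, hinged 42 mm from its origin, 36 mm above the desk. 0 = raised (40 degrees above level), 0.90 rad = down on its stop (11 degrees below level). It starts raised, at 0 to 0.25 rad, takes about 6 to 9 N at the pad to press, and stays where it is left.
- lever_pad (a point): Middle of the upper face of the lever's black thumb pad (26 mm wide, 36 mm long), 70 mm from the hinge. Raised it is 70 to 85 mm above the desk. If the fingertips press straight down on it, the lever is on its stop when they are 28 to 30 mm above the desk.
- canister: Bystander: clear screw-top plastic canister, 51 mm across, 64 mm tall, standing; origin at the centre of its underside.
- capacitor: Bystander: cream ceramic air variable capacitor, two 42 x 40 mm ceramic end plates 52 mm apart with metal vanes between, brass shaft out to its -x, about 90 x 42 x 40 mm; origin centre of underside.
- handheld: Bystander: black handheld transceiver lying on its back, case 118 x 58 x 34 mm, 105 mm aerial out of its +x end; origin centre of the case's underside.
- paddle_key: Bystander: brass paddle key, base 85 x 70 mm, 40 mm tall, two finger pieces out to its -x; origin centre of underside.
- magnifier: Bystander: magnifier lying flat, 87 mm lens ring centred 75 mm to its +x, tortoiseshell handle 95 mm long to its -x; origin on the underside near the middle.
- circuit_board: Bystander: circuit board 100 x 78 mm lying on its four standoffs, 20 mm tall; origin centre of underside.

How it is judged:
By the outcome, as a careful person would: the job done as asked, in the order asked, and still so for the second after the job is handed in, while the arm keeps its last pose, push and grip.
It also fails if it takes over 45 s, if anything falls off the work surface, if the arm or the gripper's body presses on something with over 40 N, if the wrist force passes 120 N, or if a joint passes its speed limit or range.

## Working session

There is one attempt and no reset: what is moved stays moved. The work goes in short steps, each a Python script; the robot and the scene stay as the last script left them, time stands still between calls to the robot, and variables do not carry over. Pictures are saved under pics/ and viewed, and the job is handed in when it is done.

```bash
ls; mkdir -p pics; python3 - <<'E'
from workcell import arm, solver, eyes, current_t, current_position, current_tool_rot
import cv2, json, numpy as np
print(current_t(),current_position(),current_tool_rot())
for n in ("side","top","wrist"):
    c=eyes.read_camera(n); cv2.imwrite(f"pics/{n}0.png",c["frame"][:,:,::-1])
    np.savez(f"{n}0.npz",**c)
    print(n,{k:np.round(v,4).tolist() for k,v in c.items() if k!="frame"})
E
```

```text
pics
0.0 [0.21928312 0.58475771 0.21388289] [-3.14025564e+00 -2.69321619e-05  2.78279516e+00]
side {'intrinsics': [[520.7856, 0.0, 321.9199], [0.0, 520.7856, 233.9525], [0.0, 0.0, 1.0]], 'distortion': [0.0473, 0.0, 0.0, 0.0, 0.0], 'R': [[0.6829, -0.7301, 0.0221], [-0.3329, -0.3381, -0.8803], [0.6502, 0.5938, -0.474]], 't': [-0.3685, 0.2772, 1.0287]}
top {'intrinsics': [[455.959, 0.0, 316.3476], [0.0, 455.959, 240.4314], [0.0, 0.0, 1.0]], 'distortion': [-0.043, 0.0, 0.0, 0.0, 0.0], 'R': [[0.0006, -1.0, 0.006], [-0.9864, -0.0016, -0.1644], [0.1644, -0.0058, -0.9864]], 't': [0.0072, 0.5285, 1.1784]}
wrist {'intrinsics': [[375.7824, 0.0, 319.0523], [0.0, 375.7824, 237.8786], [0.0, 0.0, 1.0]], 'distortion': [0.0108, 0.0, 0.0, 0.0, 0.0], 'T_tool_cam': [[-0.0007, -0.9657, -0.2595, 0.073], [1.0, -0.0003, -0.0014, 0.0006], [0.0012, -0.2595, 0.9657, -0.1684], [0.0, 0.0, 0.0, 1.0]]}
```

View pics/side0.png

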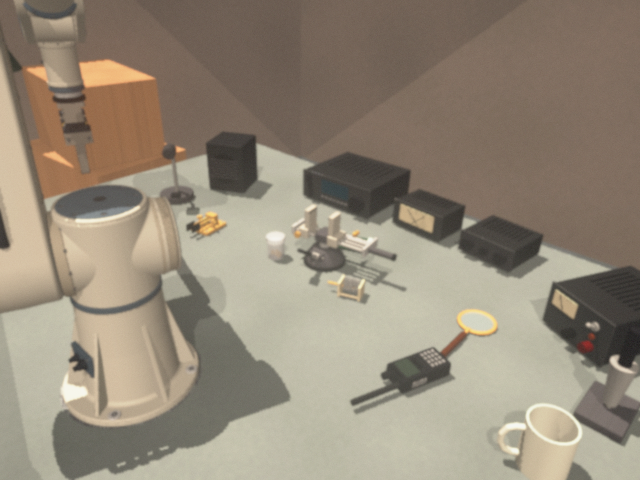

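View pics/top0.png

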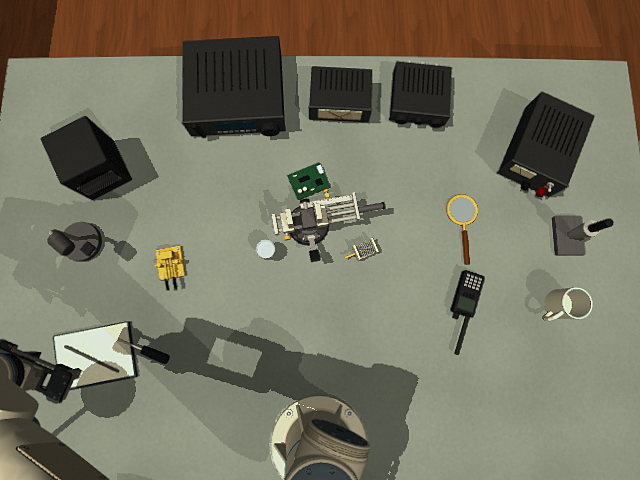

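View pics/wrist0.png

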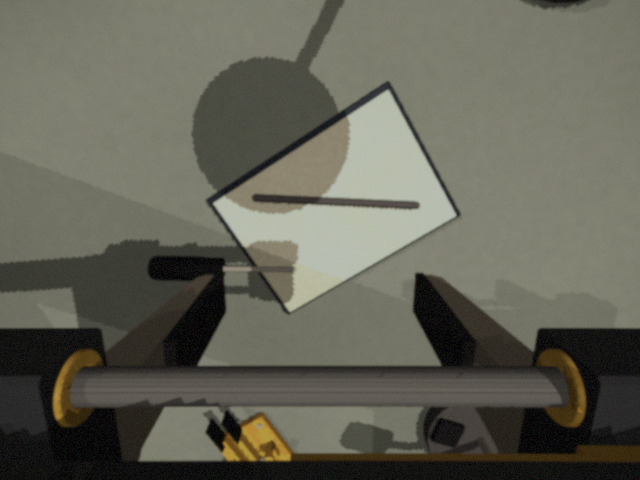

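The side view shows the holder near (330,245), with the canister at (276,245) and the capacitor at (350,287). In the top view the holder runs from (275,225) to (385,206), with the lever pad at (314,255). The wrist view shows only the notepad, not the holder. I'll enlarge the crops next.

```bash
python3 - <<'E'
import cv2
a=cv2.imread("pics/top0.png")[155:275,240:400]; cv2.imwrite("pics/top0z.png",cv2.resize(a,None,fx=5,fy=5,interpolation=cv2.INTER_CUBIC))
a=cv2.imread("pics/side0.png")[190:310,255:415]; cv2.imwrite("pics/side0z.png",cv2.resize(a,None,fx=5,fy=5,interpolation=cv2.INTER_CUBIC))
E
```

```text
(no output)
```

View pics/top0z.png

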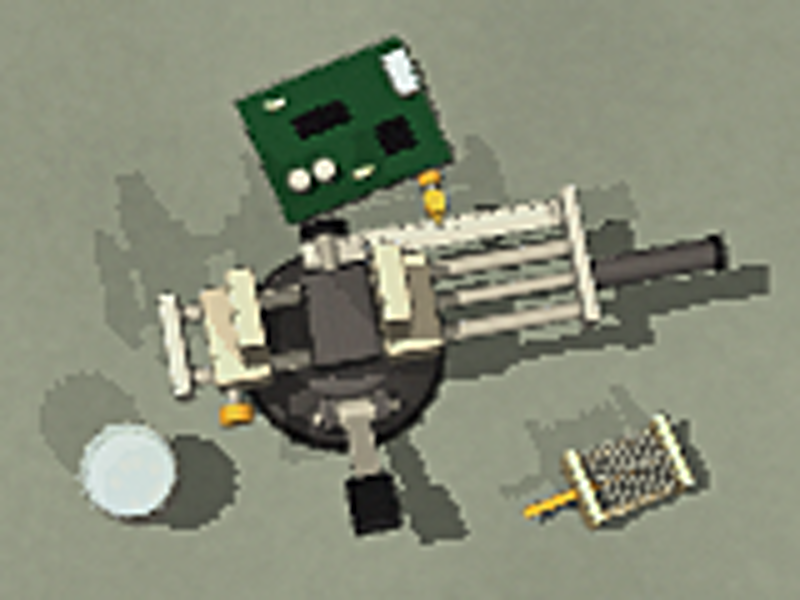

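View pics/side0z.png

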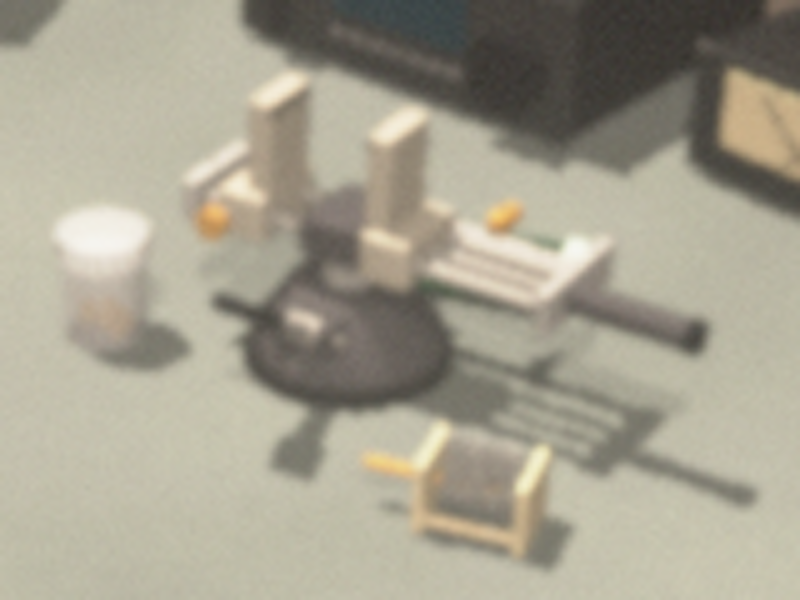

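The enlarged top view shows the tube tip at (722,252), the spring jaw's top from (371,240) to (412,325), the pointer tip at about (437,220) and the lever pad at (374,503). I'll work out a rough pose from these.

```bash
cat > h.py <<'E'
import numpy as np, cv2
from scipy.spatial.transform import Rotation as Rn
def ray(c,uv,Rwc=None,twc=None):
    p=cv2.undistortPoints(np.array([[uv]],float),np.array(c["intrinsics"]),np.array(c["distortion"]))[0,0]
    d=np.array([p[0],p[1],1.0])
    if Rwc is None:
        R=np.array(c["R"]);t=np.array(c["t"]); return -R.T@t, R.T@d
    return twc, Rwc@d
def plane(c,uv,z,*a):
    o,d=ray(c,uv,*a); return o+d*(z-o[2])/d[2]
def wristpose(pos,rpy,T):
    T=np.array(T);R=Rn.from_euler('xyz',rpy).as_matrix()
    return R@T[:3,:3], R@T[:3,3]+np.array(pos)
def proj(c,X,Rwc=None,twc=None):
    if Rwc is None: R=np.array(c["R"]);t=np.array(c["t"])
    else: R=Rwc.T;t=-Rwc.T@twc
    return cv2.projectPoints(np.array(X,float).reshape(-1,1,3),cv2.Rodrigues(R)[0],t,np.array(c["intrinsics"]),np.array(c["distortion"]))[0][:,0]
E
python3 - <<'E'
from h import *
c=dict(np.load("top0.npz"))
f=lambda x,y,z: plane(c,(240+x/5,155+y/5),z)
P=dict(tip=f(722,252,.08),plate=f(583,255,.085),pointer=f(437,220,.076),pad=f(374,503,.08),jt0=f(391,243,.148),jt1=f(397,322,.148),fix0=f(240,270,.148),fix1=f(251,347,.148),endL=f(173,345,.085))
for k,v in P.items(): print(k,v.round(4))
d=P['tip']-P['endL']; print(np.degrees(np.arctan2(d[1],d[0])),np.linalg.norm(d))
E
```

```text
tip [ 0.6165 -0.1715  0.08  ]
plate [ 0.6134 -0.0975  0.085 ]
pointer [ 0.6345 -0.0212  0.076 ]
pad [0.4827 0.012  0.08  ]
jt0 [0.6039 0.0039 0.148 ]
jt1 [0.5638 0.0009 0.148 ]
fix0 [0.59   0.0787 0.148 ]
fix1 [0.5511 0.0728 0.148 ]
endL [0.5648 0.1168 0.085 ]
-79.84204501853249 0.2929218665665262
```

Rough holder pose: origin about (0.581, 0.030), yaw about −80°, and the pointer about 38 mm out from the mark's rest place. Next I'll take a closer wrist view.

```bash
cat >> h.py <<'E'
def snap(name):
    from workcell import eyes,current_position,current_tool_rot
    p=current_position();r=current_tool_rot();c=eyes.read_camera("wrist")
    cv2.imwrite(f"pics/{name}.png",c["frame"][:,:,::-1]); W=wristpose(p,r,c["T_tool_cam"])
    np.savez(f"{name}.npz",Rwc=W[0],twc=W[1],**c); return c,W
def loadw(name):
    c=dict(np.load(name+".npz")); return c,(c["Rwc"],c["twc"])
E
python3 - <<'E'
from h import *
from workcell import arm, current_t, current_position, current_tool_rot,current_joints, current_ft_force
u=np.array([.1763,-.9843]);v=np.array([.9843,.1763]);o=np.array([.581,.030])
p=o+.035*u-.05*v
arm.move_ptp([*p,.22],[np.pi,0,np.radians(10.15)])
print(current_t(),current_position(),current_tool_rot(),current_joints(),current_ft_force())
snap("w1"); print(current_t())
E
```

```text
2.5583 [ 0.53805628 -0.012603    0.22000808] [-3.14145358e+00 -9.80307695e-05  1.78503683e-01] [-2.63102039e-02  2.12739650e-01  1.81332508e+00  1.73812766e-04
  1.11546024e+00  1.36590600e+00] [ 0.67963932  0.08199025 -0.3046022 ]
2.6083
```

View pics/w1.png

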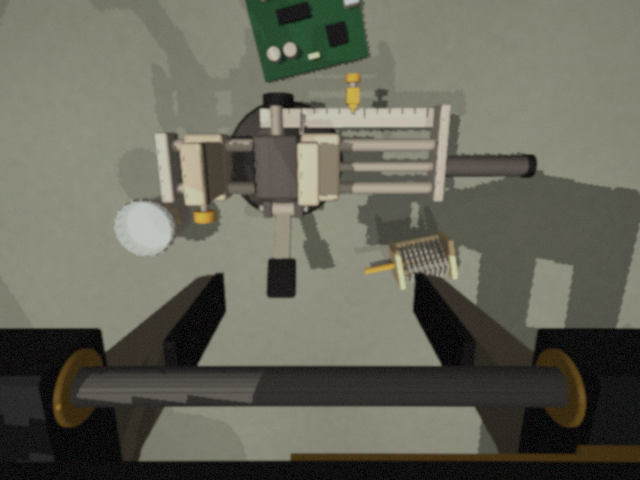

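The wrist view shows the whole holder: tube tip at (533,166), pointer tip near (353,110), scale from (260,118) to (433,118), pad around (282,278) and the spring jaw's arm top at x≈299–320. I'll enlarge it to get the details.

```bash
python3 - <<'E'
import cv2
a=cv2.imread("pics/w1.png")[60:220,240:400]; cv2.imwrite("pics/w1z.png",cv2.resize(a,(600,600),interpolation=cv2.INTER_CUBIC))
E
```

```text
(no output)
```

View pics/w1z.png

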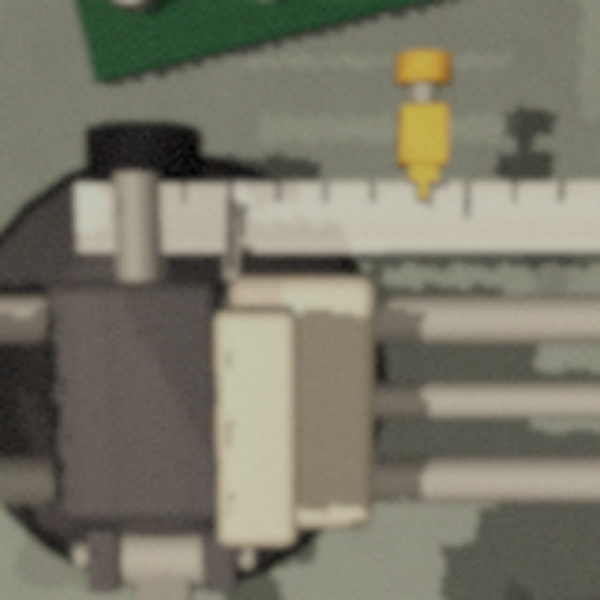

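```bash
python3 - <<'E'
from h import *
c,W=loadw("w1")
P=dict(tip=(536,166,.085),tube0=(450,166,.089),pT=(353,110,.076),pad=(282,262,.08),padout=(282,296,.09),plateA=(445,106,.093),plateB=(439,200,.093))
for k,(x,y,z) in P.items(): print(k,plane(c,(x,y),z,*W).round(4))
u=plane(c,(536,166),.08,*W)-plane(c,(452,166),.08,*W); print(np.degrees(np.arctan2(u[1],u[0])))
u=plane(c,(429,118),.075,*W)-plane(c,(263,118),.075,*W); print(np.degrees(np.arctan2(u[1],u[0])))
E
```

```text
tip [ 0.618  -0.1726  0.085 ]
tube0 [ 0.6062 -0.1043  0.089 ]
pT [ 0.6346 -0.0221  0.076 ]
pad [0.5013 0.0137 0.08  ]
padout [0.4744 0.0086 0.09  ]
plateA [ 0.648  -0.0875  0.093 ]
plateB [ 0.579  -0.1014  0.093 ]
-79.92252656509255
-79.83554182612299
```

```bash
python3 - <<'E'
from h import *
c,W=loadw("w1")
a=np.radians(-79.85);u=np.array([np.cos(a),np.sin(a)]);v=np.array([-u[1],u[0]])
tip=plane(c,(536,166),.08,*W)[:2]; o=tip-.205*u; 
f=lambda x,y,z:(lambda d:(d@u,d@v))(plane(c,(x,y),z,*W)[:2]-o)
z=lambda x,y:(240+x*160/600,60+y*160/600)
print("o",o)
for n,X,h in [("mark",z(237,235),.08),("ptr",z(423,197),.076),("jaw in top",z(216,430),.148),("jaw out top",z(295,430),.148),("jaw y+",z(257,312),.148),("jaw y-",z(257,545),.148),("pad",(282,278),.085),("plate",(452,150),.08)]: print(n,np.round(f(*X,h),4))
E
```

```text
o [0.5819987  0.02634977]
mark [0.0178 0.0335]
ptr [0.0568 0.0413]
jaw in top [ 0.0166 -0.0003]
jaw out top [ 0.0299 -0.0002]
jaw y+ [0.0236 0.0191]
jaw y- [ 0.0234 -0.0199]
pad [-0.0016 -0.0945]
plate [0.1364 0.0127]
```

The pointer reads 39 mm beyond the mark, and the holder origin is about (0.5815, 0.0293). Now I'll press the lever.

```bash
cat >> h.py <<'E'
_a=np.radians(-79.85);U=np.array([np.cos(_a),np.sin(_a)]);V=np.array([-U[1],U[0]]);O=np.array([.5815,.0293])
RPY=[np.pi,0,np.radians(10.15)]
def hp(x,y,z): return [*(O+x*U+y*V),z]
def hold(p): d=np.array(p)[:2]-O; return np.round([d@U,d@V,p[2]],4)
E
python3 - <<'E'
from h import *
from workcell import arm, current_t, current_position, current_ft_force, current_finger_gap
arm.gripper_to(0.0); print(current_t(),current_finger_gap())
arm.move_ptp(hp(0,-.105,.115),RPY); f0=np.array(current_ft_force()); print(current_t(),f0)
arm.line_to(hp(0,-.105,.075),max_speed=.1)
for z in (.065,.055,.045,.040,.036,.033,.031,.030,.029,.028,.027,.026,.025):
    arm.line_to(hp(0,-.105,z),max_speed=.06)
    f=np.array(current_ft_force())-f0; print(round(current_t(),2),z,hold(current_position()),f.round(1))
    if f[2]>35: break
snap("w2")
E
```

```text
3.9583 0.0005166517675446108
4.5167 [ 0.83306838 -0.30482414  0.48436971]
5.38 0.065 [ 1.000e-04 -1.046e-01  6.530e-02] [ 0.1  1.3 -0.4]
5.7 0.055 [-1.00e-04 -1.05e-01  5.51e-02] [-0.6  0.5 -0.6]
6.02 0.045 [-1.00e-04 -1.05e-01  4.50e-02] [-1.2 -0.2 -0.6]
6.27 0.04 [-0.    -0.105  0.04 ] [-0.5  0.5 -0.6]
6.52 0.036 [-0.    -0.105  0.036] [-1.4 -0.4  1.5]
6.77 0.033 [-0.     -0.1049  0.0331] [-2.6  0.4  2.6]
7.02 0.031 [ 0.     -0.1048  0.0311] [-2.   0.5  3.3]
7.27 0.03 [ 0.     -0.1047  0.0303] [-1.6  0.9  6. ]
7.52 0.029 [ 0.     -0.1046  0.0297] [-4.3  0.6 13.3]
7.77 0.028 [ 0.     -0.1045  0.0294] [-6.4  0.5 25.2]
8.02 0.027 [ 1.000e-04 -1.044e-01  2.910e-02] [-9.9  0.3 37.9]
```

View pics/w2.png

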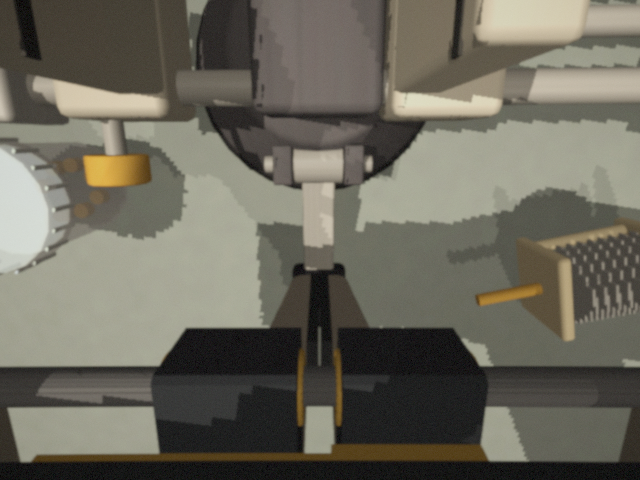

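The wrist view shows the closed fingertips on the pad at about (318,270), in line with the lever. Force rose steeply at 29.1–29.7 mm, which matches the stop. I'll lift off and check that the lever stays down.

```bash
python3 - <<'E'
from h import *
from workcell import arm, eyes,current_t, current_position, current_ft_force
arm.line_to(hp(0,-.105,.075),max_speed=.15); print(current_ft_force())
c=eyes.read_camera("side"); np.savez("side1.npz",**c)
arm.move_ptp(hp(.027,-.06,.21),RPY); arm.gripper_to(.06)
snap("w3"); print(current_t())
a=c["frame"][190:310,255:415,::-1]; s=cv2.resize(a,None,fx=4,fy=4,interpolation=cv2.INTER_CUBIC)
w=cv2.imread("pics/w3.png"); cv2.imwrite("pics/c3.png",cv2.resize(np.hstack([cv2.resize(w,(640,480)),s]),(800,300)))
cv2.imwrite("pics/s3.png",s)
E
```

```text
[-0.52038594 -0.33191005  1.37115396]
10.2417
```

View pics/w3.png

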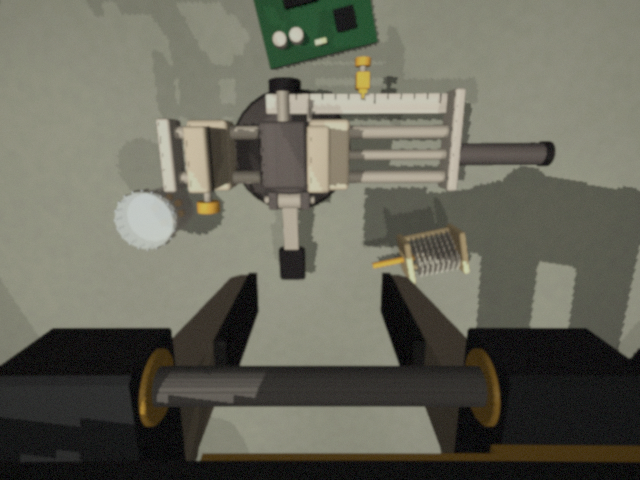

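View pics/s3.png

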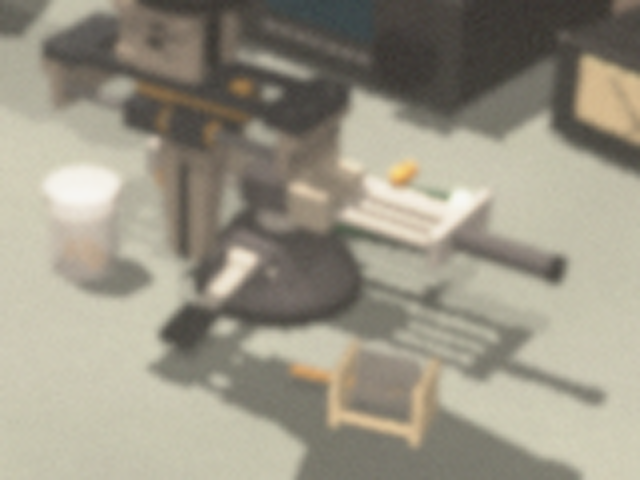

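The lever is down and stays down. In the side crop the pad has dropped from above the dome to (187,325), and in the wrist view it sits at (292,263). Pointer tip is at about (363,96). I'll check those figures, then pinch the jaw.

```bash
python3 - <<'E'
from h import *
c,W=loadw("w3"); print("pad at z.029", hold(plane(c,(292,263),.029,*W)))
s=dict(np.load("side1.npz")); 
for ang in (0,.6,.8,.9): 
    t=np.radians(40)-ang; X=hp(0,-.042-.07*np.cos(t)-.006*np.sin(t)*-1*-1,.036+.07*np.sin(t)+.007*np.cos(t)); p=proj(s,[X])[0]; print(ang,np.round(X,3),((p-[255,190])*4).round(0), proj(c,[X],*W)[0].round(0))
from workcell import arm, current_t, current_position, current_ft_force, current_finger_gap
arm.line_to(hp(.027,0,.20),max_speed=.2)
arm.line_to(hp(.027,0,.109),max_speed=.12); print(current_t(),current_ft_force())
arm.gripper_to(0.0); print(current_t(),current_finger_gap(),hold(current_position()),current_ft_force())
snap("w4")
a=cv2.imread("pics/w4.png"); cv2.imwrite("pics/w4z.png",cv2.resize(a[0:300,160:560],(800,600),interpolation=cv2.INTER_CUBIC))
E
```

```text
pad at z.029 [ 0.0002 -0.1064  0.029 ]
0 [0.484 0.012 0.086] [196. 233.] [287. 278.]
0.6 [0.471 0.01  0.05 ] [184. 292.] [290. 276.]
0.8 [0.472 0.01  0.036] [185. 310.] [291. 270.]
0.9 [0.474 0.01  0.029] [187. 318.] [292. 266.]
11.6 [-0.49946392 -0.19956294  0.125425  ]
12.3583 0.01356058993420314 [ 0.0265 -0.      0.109 ] [-0.83699913  5.05779684  1.43814311]
```

View pics/w4z.png

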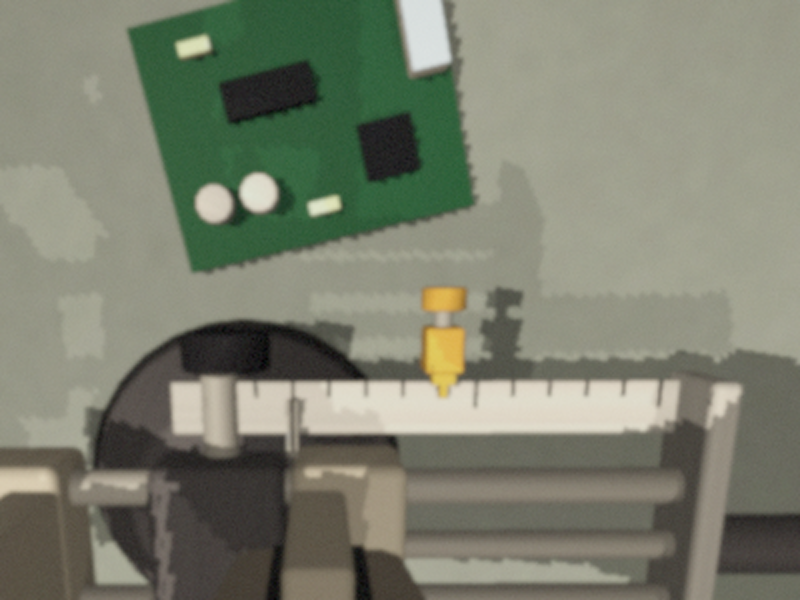

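The gripper holds the jaw, gap 13.6 mm against the 14 mm arm. The tongue with its mark is at zoom (295,425), and the brass tip is at zoom (444,395). I'll pull most of the way, then measure.

```bash
python3 - <<'E'
from h import *
from workcell import arm, current_t, current_position, current_ft_force, current_finger_gap
c,W=loadw("w4"); print(hold(plane(c,(307.5,208),.08,*W)),hold(plane(c,(382,197.5),.076,*W)))
arm.line_to(hp(.0265+.036,0,.109),max_speed=.03); print(current_t(),current_finger_gap(),hold(current_position()),current_ft_force())
snap("w5")
a=cv2.imread("pics/w5.png"); cv2.imwrite("pics/w5z.png",cv2.resize(a[150:270,250:410],(800,600),interpolation=cv2.INTER_CUBIC))
E
```

```text
[0.0199 0.0364 0.08  ] [0.06   0.0414 0.076 ]
13.7417 0.013877719843682525 [6.14e-02 1.00e-04 1.09e-01] [-0.67012711  8.96758078  2.44551436]
```

View pics/w5z.png

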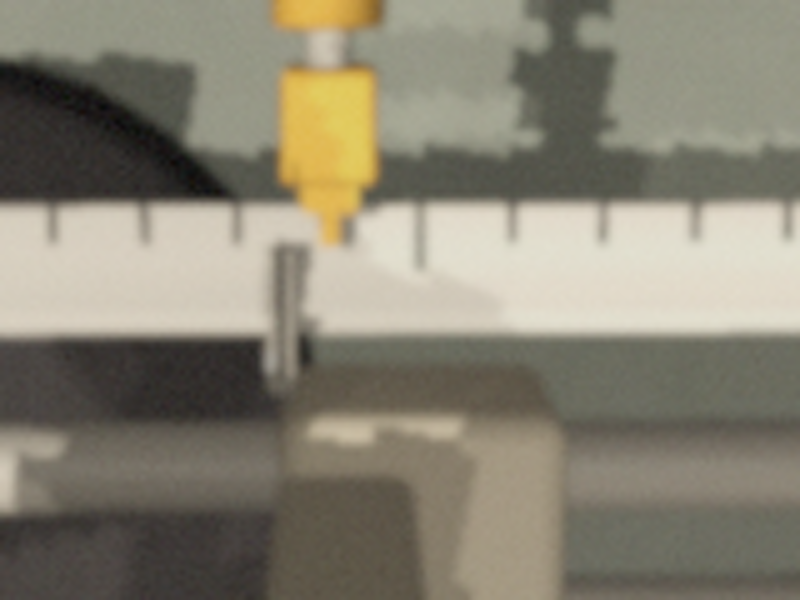

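In the zoom, the tongue spans x≈272–310 with its dark line near 290, and the pointer tip is at 331, so about 4–4.5 mm remains. I'll take intensity profiles to find the exact columns.

```bash
python3 - <<'E'
from h import *
c,W=loadw("w5"); g=c["frame"].astype(int)
for r in range(199,217,2): print(r,g[r,300:324].sum(1)//3)
hsv=cv2.cvtColor(c["frame"],cv2.COLOR_RGB2HSV)
m=(hsv[:,:,1]>110)&(hsv[:,:,0]>12)&(hsv[:,:,0]<35)
for r in range(184,202): 
    x=np.where(m[r,290:350])[0]+290; print(r,x.min() if len(x) else None,x.max() if len(x) else None,x.mean() if len(x) else None)
cv2.imwrite("pics/w5n.png",cv2.resize(c["frame"][180:225,295:335,::-1],None,fx=13,fy=13,interpolation=cv2.INTER_NEAREST))
E
```

```text
199 [203 201 196 184 165 141 128 133 136 140 141 155 177 193 195 193 192 188
 180 176 182 195 201 206]
201 [203 201 196 180 154 117 115 132 135 120 124 142 175 194 201 203 203 202
 201 201 200 202 204 207]
203 [203 199 192 177 153 116 110 129 133 124 126 148 177 195 202 202 202 202
 201 202 203 201 202 203]
205 [201 197 187 172 149 115 112 133 134 125 137 167 190 200 200 200 200 199
 200 200 199 201 199 200]
207 [199 195 185 168 145 117 113 134 138 126 139 170 191 197 199 199 197 200
 197 199 199 198 199 198]
209 [197 194 185 169 146 114 113 136 141 130 146 174 191 198 196 199 199 197
 198 197 197 197 197 197]
211 [200 194 186 168 150 118 112 134 140 140 160 184 194 198 198 198 199 200
 198 199 198 199 198 197]
213 [204 200 194 182 160 127 116 136 141 132 138 153 165 176 189 199 201 203
 202 202 203 203 202 202]
215 [192 192 189 180 159 128 117 137 140 122 115 119 130 153 175 189 193 191
 192 192 192 193 192 193]
184 305 325 315.0
185 306 325 315.5
186 306 324 315.0
187 307 323 315.0
188 293 322 314.0
189 309 321 315.0
190 310 321 315.5
191 311 321 316.0
192 313 320 316.5
193 314 318 316.0
194 314 317 315.5
195 315 317 316.0
196 315 317 316.0
197 315 317 316.0
198 316 316 316.0
199 None None None
200 None None None
201 None None None
```

View pics/w5n.png

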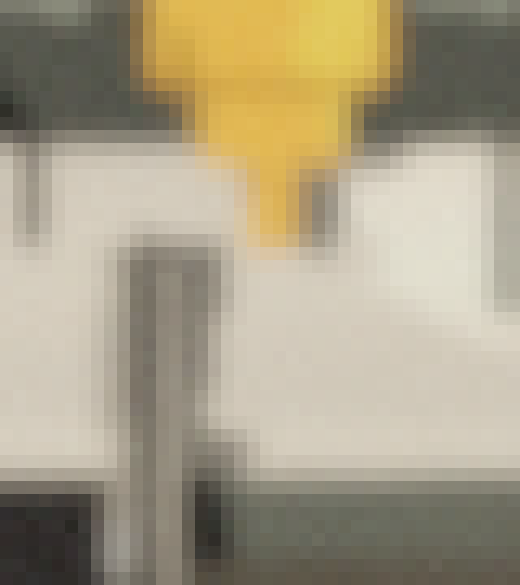

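```bash
python3 - <<'E'
from h import *
c,W=loadw("w4"); c5,_=loadw("w5")
z=lambda c,x0:cv2.resize(c["frame"][190:235,x0:x0+30,::-1],None,fx=12,fy=12,interpolation=cv2.INTER_NEAREST)
cv2.imwrite("pics/w45.png",np.hstack([z(c,292),z(c5,292)]))
for r in (203,207,211,216,220,224,228): print(r,c["frame"][r,300:316].sum(1)//3, c5["frame"][r,298:314].sum(1)//3)
E
```

```text
203 [200 195 186 170 147 116 111 133 138 126 120 141 171 191 199 200] [202 204 203 199 192 177 153 116 110 129 133 124 126 148 177 195]
207 [199 195 188 174 153 129 117 137 138 128 136 163 188 196 198 199] [198 200 199 195 185 168 145 117 113 134 138 126 139 170 191 197]
211 [197 197 195 182 162 127 117 138 140 133 143 172 189 195 197 198] [199 198 200 194 186 168 150 118 112 134 140 140 160 184 194 198]
216 [162 162 164 167 157 130 110 130 136 113 101  97  98 110 133 153] [163 161 162 161 162 161 152 128 118 137 139 113  97 102 118 142]
220 [ 55  63  96 135 146 128 109 128 132 101  70  59  57  53  55  55] [ 48  49  38  58  92 134 147 129 116 135 131  91  48  48  73  92]
224 [ 53  63  93 131 149 132 111 122 125 106  79  80  79  79  79  80] [ 45  44  43  51  77 112 123 107 100 124 124 102  75  76  77  83]
228 [38 42 49 64 73 81 85 87 91 85 80 79 83 80 85 83] [44 49 49 53 52 66 79 83 86 86 85 84 82 87 85 85]
```

View pics/w45.png

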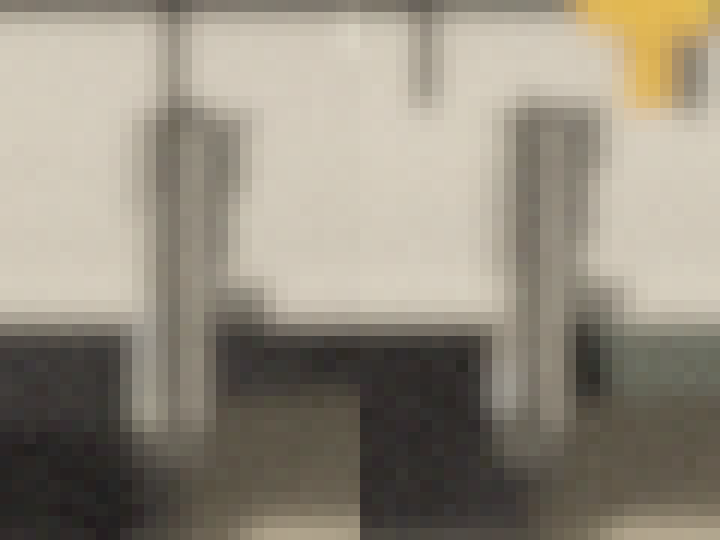

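The dark line is in the middle of the tongue, at column 305.8 in w5. The pointer tip is at column 316.0. I'll compute the correction, apply it, and check.

```bash
cat >> h.py <<'E'
def offs(c,W,m,p):
    a=hold(plane(c,m,.08,*W)); b=hold(plane(c,p,.076,*W)); return a,b,b[0]-a[0]
E
python3 - <<'E'
from h import *
from workcell import arm, current_t, current_position, current_ft_force, current_finger_gap
c,W=loadw("w5"); a,b,d=offs(c,W,(305.8,203),(316,197.5)); print(a,b,d)
x=.0625+d; arm.line_to(hp(x,0,.109),max_speed=.02); arm.sleep(.3); print(x,current_t(),current_finger_gap(),hold(current_position()),current_ft_force())
c,W=snap("w6")
cv2.imwrite("pics/w6n.png",cv2.resize(c["frame"][180:230,290:335,::-1],None,fx=12,fy=12,interpolation=cv2.INTER_NEAREST))
g=c["frame"].astype(int)
for r in (203,207,211,216,220,223): print(r,g[r,298:322].sum(1)//3)
hsv=cv2.cvtColor(c["frame"],cv2.COLOR_RGB2HSV)
m=(hsv[:,:,1]>100)&(hsv[:,:,0]>12)&(hsv[:,:,0]<35)
for r in range(186,201): 
    k=np.where(m[r,290:350])[0]+290; print(r,k.tolist()[:1],k.tolist()[-1:])
for r in (194,196): print(c["frame"][r,306:320].tolist())
E
```

```text
[0.0539 0.0393 0.08  ] [0.0593 0.0416 0.076 ] 0.005399999999999995
0.06789999999999999 14.5083 0.014028738457407826 [6.66e-02 1.00e-04 1.09e-01] [-0.58849673  8.88243007  2.90401084]
203 [202 202 202 199 194 181 155 117 110 130 134 134 149 167 180 191 197 200
 202 201 201 202 201 202]
207 [198 199 198 195 185 171 146 115 112 133 137 123 120 125 138 169 192 197
 198 199 198 200 198 198]
211 [198 200 197 195 184 170 148 119 112 132 142 127 123 133 159 180 198 198
 198 199 198 198 198 199]
216 [160 160 158 161 159 160 151 127 118 138 140 123 115 125 146 164 169 168
 169 169 170 169 168 169]
220 [ 38  31  30  38  87 132 146 125 117 134 141 120 103  99 104 104 100 101
  98 102 103 103 104 103]
223 [ 41  36  39  39  57  88  97  85  77 104 114 104  92  88  88  87  90  88
  88  88  87  90  88  91]
186 [296] [314]
187 [297] [313]
188 [299] [312]
189 [299] [312]
190 [300] [312]
191 [301] [311]
192 [303] [311]
193 [304] [309]
194 [304] [308]
195 [305] [308]
196 [304] [307]
197 [305] [307]
198 [305] [307]
199 [305] [307]
200 [] []
[[220, 178, 86], [202, 163, 88], [170, 142, 96], [150, 133, 111], [151, 140, 122], [172, 163, 146], [191, 183, 168], [202, 194, 177], [207, 199, 184], [206, 199, 183], [208, 199, 184], [211, 202, 188], [211, 203, 187], [210, 202, 186]]
[[220, 180, 87], [200, 162, 89], [166, 140, 102], [142, 131, 112], [152, 143, 129], [182, 174, 160], [203, 195, 180], [211, 203, 186], [212, 205, 189], [212, 204, 190], [214, 205, 190], [213, 205, 190], [212, 204, 189], [214, 205, 190]]
```

View pics/w6n.png

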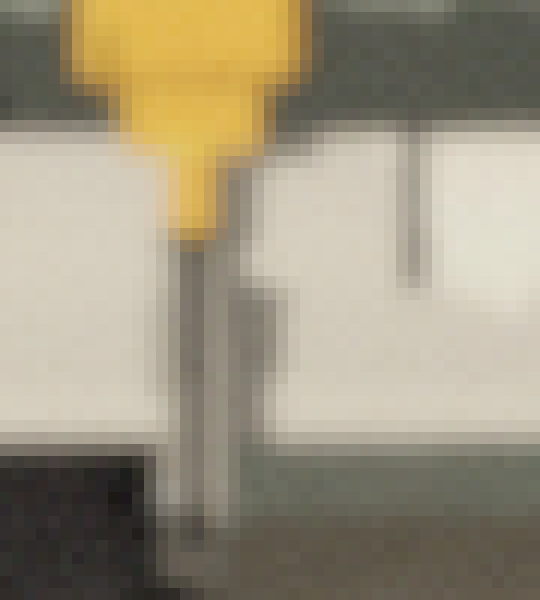

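The mark line is at column 305.7, directly below the brass tip at column 306.0. One last check for steadiness and the lever before handing in.

```bash
python3 - <<'E'
from h import *
from workcell import arm, eyes, current_t, current_position, current_ft_force, current_finger_gap
arm.sleep(.7)
c,W=snap("w7"); print(offs(c,W,(305.7,204),(306.0,198)))
g=c["frame"].astype(int); print(g[207,298:316].sum(1)//3, g[197,300:314,2])
print(current_t(),current_finger_gap(),hold(current_position()),current_ft_force())
s=eyes.read_camera("side"); t=eyes.read_camera("top")
cv2.imwrite("pics/f.png",cv2.resize(np.hstack([s["frame"][190:310,255:415],t["frame"][155:275,240:400]])[:,:,::-1],(800,300),interpolation=cv2.INTER_CUBIC))
E
```

```text
(array([0.0591, 0.0387, 0.08  ]), array([0.0591, 0.0413, 0.076 ]), np.float64(0.0))
[199 199 199 196 186 168 148 114 112 134 138 124 120 122 139 168 191 197] [190 188 185 167 136  98  86  91  98 113 130 161 182 187]
15.3083 0.014032972185022648 [6.66e-02 1.00e-04 1.09e-01] [-0.46479543  9.18017257  1.98262219]
```

View pics/f.png

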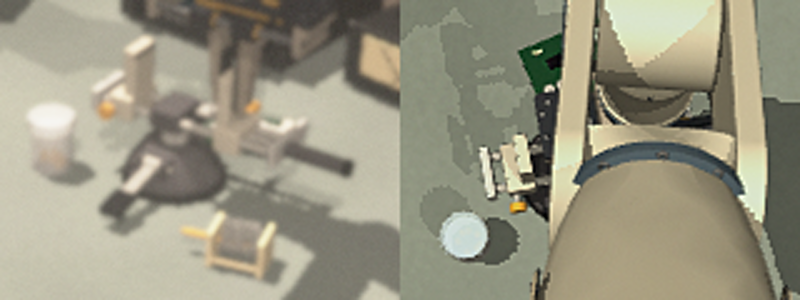

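The side half shows the lever down at (120,200), the jaw pulled out in the gripper, and the canister and capacitor where they were. The arm hides most of the top half. The hold is steady, so I'm handing in.

```bash
python3 -c "
from workcell import arm,current_t
arm.sign_off(); print(current_t())"
```

```text
the job is handed in; nothing more can be done
the job is handed in; nothing more can be done
```

The suction-foot lever is down on its stop, and the arm is holding the spring jaw open at the pointer. I handed the job in at about 15 s on the robot's clock.

- **Lever:** I pressed it straight down with closed fingertips until they were 29.1 mm above the desk, with the push rising to about 38 N. After I lifted off, the pad was where the full 0.90 rad stop puts it, to within a few pixels in both the side and wrist views. It was still down in the last side picture.
- **Jaw:** I pinched it from above and pulled it out about 39 mm. In the last wrist pictures the mark's dark line is at column 305.7 and the brass tip at 306.0, which works out to 0.0 mm apart along the holder. I would trust that to a few tenths of a millimetre.
- **Hold:** The finger gap (14.03 mm) and the arm's position did not change over 0.8 s, with about 9 N of spring pull.

**Checks that disagreed or were limited:**
- Early in the lever press, the force read near zero from 65 to 40 mm, although 6–9 N was expected. I relied on the sharp rise at the stop and the pictures instead.
- My first wrist estimate of the holder's position was about 3 mm off along its length. This did not affect the alignment, which I measured directly between mark and pointer.
- The arm hid most of the holder from the top camera at the end. The canister and capacitor had not visibly moved; I did not recheck the other things, but the arm worked only around the holder and met no unexpected force.

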